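# Load the shaft jig and hold its slide at the mark

## Task

Of the three look-alike aluminium bushings on the bench, pick the medium one, which is the one that fits, and seat it fully down and upright in the round pocket of the jig's blue slide while the slide is still home; let go of it. Then take the slide by its orange handle, pull it out against its spring until the white pointer is level with the red mark, and finish while holding it still there, so that the club maker can drop a shaft in. Leave the other bushings, the red mark, the club head, the jar and the screwdriver where they are.

Things in the scene. Friction and masses are not known exactly. Their poses are not given: they have to be found in the camera images.
- bushing_medium: Medium (correct) aluminium guide bushing: plain upright tube, outer diameter 34 mm, 55 mm long, 16 mm bore; stands loose on the bench. Origin: centre of its underside, z up along the bore.
- bushing_small: Small (wrong) aluminium guide bushing: plain upright tube, outer diameter 26 mm, 55 mm long, 16 mm bore; stands loose on the bench. Origin: centre of its underside, z up along the bore.
- bushing_large: Large (wrong) aluminium guide bushing: plain upright tube, outer diameter 42 mm, 55 mm long, 16 mm bore; stands loose on the bench. Origin: centre of its underside, z up along the bore.
- jig: Dark steel bed of the jig, fixed to the bench, 370 x 140 x 20 mm (x from -145 to +225 mm, y +-70 mm of its origin). Origin on the bench surface; z up; the slide comes out along the jig's own -x, roughly towards the robot. Two aluminium guides (top 32 mm above the bench) flank the slide; a grey spring block 60 mm high stands behind it at x = 120 to 135 mm. The turn of the jig about z is at most about 0.3 rad.
- pocket (a point): Centre of the floor of the round pocket in the blue slide; moves with the slide. The pocket is 37 mm in diameter, 16 mm deep, with a 2 mm chamfer; its floor is 28 mm and the slide's top face 44 mm above the bench. With the slide home it lies 45 mm along +x of the jig origin. Slide plate: 160 x 76 x 24 mm.
- handle (a point): Centre of the underside of the handle: an orange upright paddle fixed on the slide, 80 mm in front (-x) of the pocket: 14 mm thick along x, 44 mm wide along y, 46 mm high. This point is 44 mm above the bench, the handle's top at 90 mm.
- slide (a joint): Travel of the slide in m: 0 home (in), grows as it is pulled out along the jig's -x, stop at 0.095. A spring pulls it back in: about 3 N at home plus 0.08 N per mm (10 N at 80 mm).
- pointer (a point): Outer tip of the small white pointer on the slide's left (+y) edge, 49 mm from the slide's centre line, 46 mm above the bench; moves with the slide. With the slide home its x in the jig frame is 0.
- mark (a point): Top centre of the red index block on the left (+y) side of the bed, 10 mm long in x, 15 mm wide in y, top 46 mm above the bench; its setting differs each time, 45 to 80 mm in front (-x) of the home pointer. The slide is right when pointer and mark have the same x in the jig frame. It is clamped: do not shift it.
- club_head: Bystander: black driver club head, about 105 mm across, 56 mm high, steel hosel stub to 89 mm; steel face on its -x side. Origin: centre of its underside.
- glue_jar: Bystander: small jar with orange cap, 54 mm diameter, 75 mm high. Origin: centre of its underside.
- driver: Bystander: screwdriver lying on the bench along its x axis, about 200 mm long.
Mind the look-alikes: they are no part of the job. Leave any purple look-alike of the bushing_medium alone.

How it is judged:
On the way:
1. the medium bushing is seated in the pocket and let go, the slide still home (horizontal distance between bushing_medium and pocket below 0.005 m and z of bushing_medium in the frame of pocket between -0.004 and 0.004 m and angle between bushing_medium's own z axis and vertical below 0.1 rad and value of joint slide below 0.015 m and contact force between the fingers and bushing_medium below 0.1 N), for 0.2 s.
At the end, for the whole second after the job is handed in: The medium bushing sits on the pocket floor (within 4 mm in height, 5 mm sideways, 0.1 rad of upright), untouched by the fingers; the fingers hold the orange handle (over 2 N) with the pointer within 6 mm of the mark along the slide, the slide at rest (under 10 mm/s) (horizontal distance between bushing_medium and pocket below 0.005 m and z of bushing_medium in the frame of pocket between -0.004 and 0.004 m and angle between bushing_medium's own z axis and vertical below 0.1 rad and contact force between the fingers and bushing_medium below 0.5 N and x of pointer in the frame of jig below -0.03 m and x of pointer in the frame of mark between -0.006 and 0.006 m and velocity of joint slide between -0.01 and 0.01 m/s and contact force between the fingers and slide_c0 above 2 N); the arm keeps its last pose, push and grip.
It fails at once if a wrong bushing is moved by more than 25 mm (distance of any of bushing_small, bushing_large from where it was at the start of the episode above 0.025 m).
It fails at once if the club head, jar or screwdriver is moved by more than 25 mm (distance of any of club_head, glue_jar, driver from where it was at the start of the episode above 0.025 m).
It fails at once if the red mark is shifted by more than 4 mm (distance of mark from where it was at the start of the episode above 0.004 m).
It also fails if it takes over 48 s, if anything falls off the work surface, if the arm or the gripper's body presses on something with over 40 N, if the wrist force passes 120 N, or if a joint passes its speed limit or range.

## Robot

A 6-joint arm with a two-finger parallel gripper is mounted at the origin on the work surface. World frame = base frame: x ahead of the robot, y to its left, z up, the work surface at z = 0. Lengths are in m, angles in rad, forces in N, time in s.
With the tool pointing down it reaches from about 0.35 to 0.975 m from the base axis. Payload 4.9 kg.
Tool frame: the origin (TCP) lies at the very end of the fingers, on their centre line; the grasp point (between the pads) lies 19 mm behind it (ctrl.grip_point_offset is the distance from the TCP to the grasp point, in m); z points along the fingers, y is the line along which they close (so a half turn about z gives the same grasp; the last joint's range is limited). The gripper opens to 85 mm and grips with 20 to 120 N. Pads are 22 mm wide; open, the fingers measure 114 mm over their backs; the gripper's body (76 mm by 85 mm) begins 54 mm behind the grasp point. The pads swing forward as they close: fully open they stand 13 mm farther back than shut.
Start: joints at [1.163, 0.053, 1.613, -0, 1.476, -0.119], TCP at [0.178, 0.599, 0.231] pointing down, gripper open.
Joint ranges: [-3.01, 3.01], [-1.01, 2.22], [0.06, 2.58], [-1.02, 4.17], [0.09, 2.62], [-3.14, 3.14]. Speed limits (rad/s): [2.57, 2.57, 3.14, 3.14, 3.14, 3.14].

## Interface

Orientations are given as a rotation vector (axis times angle).
In Python, from station import ctrl gives the robot as it stands.
- The arm moves only by the tool send_rows, never from a script. Its argument "rows" is a list of rows, each a list of 3 entries, a list of its own where there are three numbers: the finger opening in cm, from 0 to 8.54, then the shift along the tool's x, y, z in cm, then the turn about the tool's z in degrees. A call has 1 to 10 rows; each row shifts and turns the commanded pose from where the row before left it, along the tool's axes as they then stand; what a row does not reach is not made up. A row lasts 1/8 s, in which the tool goes at most 62.5 mm and 10.7 degrees, less where a joint would pass 70% of its speed; a pose out of reach is approached as far as the arm can. A call with a gripper value outside its range is refused whole. The fingers move at their own pace and stop on an object; "newtons" is the grip in N (left out, the last holds). Time passes only in rows, so rows that do not move let the fingers close. It gives the time, the measured TCP pose, the force, the opening and the grip force at its end, in the units of the state.
- ctrl.get_obs(): the state, without advancing time (a new reading comes with each control period).
- ctrl.get_image(name): name is "scene" or "top"; returns a dict with "frame" (480x640x3 uint8, red, green, blue), "range_z" (480x640 float32, m along the optical axis (not along the pixel's ray), 0 where there is no reading), "fx", "fy", "cx", "cy" (pixels), "cam_to_world" (4x4, takes a point from camera to world coordinates). Camera axes: x right, y down, z forward; pixel columns grow to the right and rows downward; lengths in m; the calibration is good to about 2 mm. A picture is of the moment at which its call begins.
- ctrl.finish_job(): hands the job in; it is judged then, once.
The state is a dict: "t": time; "q": joint angles; "dq": joint speeds; "effort": joint torques, N m; "tool_pos": TCP position; "tool_rot": TCP orientation; "contact_force": force on the tool from outside, world axes, zero at the start; "wrist_torque": the same for the moment, N m; "opening": finger opening in m; "grip_force": force on a finger pad.
Only numpy, scipy, OpenCV 4.12 (cv2) and the standard library are available. Lean on these libraries where they do the work, as an engineer would, in place of code of your own. Each camera call takes 0.05 s, during which the arm holds its last target. There are 200 camera calls.

## Working session

There is one attempt and no reset: what is moved stays moved. The work goes in short steps, Python scripts to look and compute and a tool call to move; the robot and the scene stay as the last step left them, time stands still between calls to the robot, and variables do not carry over. Pictures are saved under pics/ and viewed, at most 10 in all, crops included, and the job is handed in when it is done.

Besides the shell and the picture viewer there is one more tool, called after ">>>" as name(argument=value, ...), one argument or row to a line, values as JSON. send_rows: Moves the arm, as the interface text tells. Its arguments: {"type":"object","properties":{"rows":{"type":"array","items":{"type":"array"}},"newtons":{"type":"number"}},"required":["rows"]}

```bash
mkdir -p pics; python3 - <<'E'
from station import ctrl
import cv2,numpy as np
o=ctrl.get_obs();print(o)
print(ctrl.grip_point_offset)
for n in("scene","top"):
    d=ctrl.get_image(n);cv2.imwrite(f"pics/{n}0.png",d["frame"][:,:,::-1]);np.savez(f"{n}0.npz",**d)
    print(n,d["fx"],d["cx"],d["cy"],np.round(d["cam_to_world"],3).tolist())
E
```

```text
{'t': 0.0, 'q': array([ 1.16297812e+00,  5.33562609e-02,  1.61428665e+00,  1.62651399e-05,
        1.47602163e+00, -1.18972730e-01]), 'dq': array([-0.00044314,  0.00100709,  0.00015035, -0.00095407, -0.00131936,
       -0.00066838]), 'effort': array([ 3.51657563e-04, -3.93688345e+01, -3.70174491e+01, -1.73623703e-04,
        7.08846506e-03,  1.21199434e-05]), 'tool_pos': array([0.17775769, 0.59853648, 0.23006779]), 'tool_rot': array([-0.4520641 , -3.10833481,  0.0031351 ]), 'contact_force': array([-0.45345618, -0.13058152, -0.54743294]), 'wrist_torque': array([0.05178421, 0.02200695, 0.04017517]), 'grip_force': 0.0, 'opening': 0.0851711515410327}
0.0187
scene 542.7681822763157 320.85495202620217 250.16422199710507 [[-0.332, 0.642, -0.691, 1.276], [0.943, 0.238, -0.232, 0.195], [0.015, -0.729, -0.684, 0.844], [0.0, 0.0, 0.0, 1.0]]
top 488.29774482657956 315.6080569884655 245.22414233911425 [[0.011, -0.998, 0.056, 0.449], [-1.0, -0.012, -0.013, -0.047], [0.014, -0.056, -0.998, 1.034], [0.0, 0.0, 0.0, 1.0]]
```

View pics/top0.png

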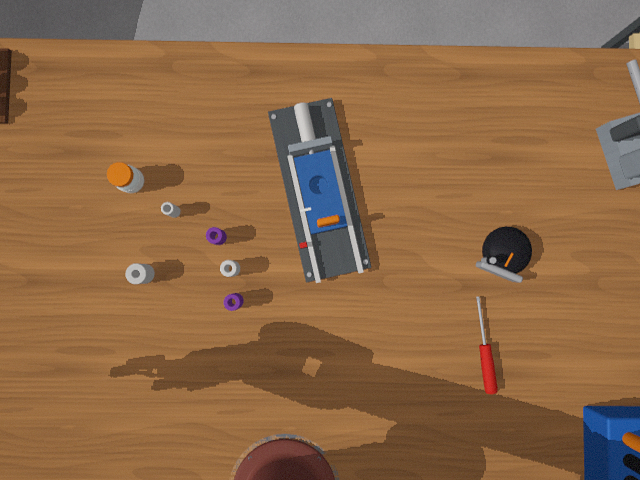

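View pics/scene0.png

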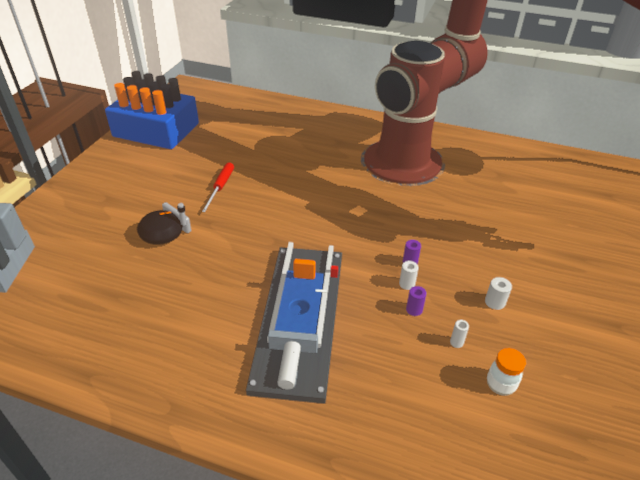

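The top view shows three aluminium bushings at about (171,209), (140,273) and (230,268). The last one sits between two purple look-alikes at (216,236) and (233,302). The jig is at about (320,190), with the pocket at (318,185), handle at (328,221), red mark at (303,245) and pointer at (306,209). I'll measure these next.

```bash
cat > h.py <<'E'
import cv2,numpy as np
def ray(d,uv,z):
    uv=np.atleast_2d(np.asarray(uv,float));T=d["cam_to_world"]
    r=np.c_[(uv[:,0]-d["cx"])/d["fx"],(uv[:,1]-d["cy"])/d["fy"],np.ones(len(uv))]@T[:3,:3].T
    return T[:3,3]+r*((z-T[2,3])/r[:,2])[:,None]
def cloud(d):
    v,u=np.mgrid[:480,:640];z=d["range_z"];T=d["cam_to_world"]
    c=np.stack([(u-d["cx"])/d["fx"]*z,(v-d["cy"])/d["fy"]*z,z],-1)
    return c@T[:3,:3].T+T[:3,3]
def masks(d):
    hsv=cv2.cvtColor(d["frame"],cv2.COLOR_RGB2HSV);H,S,V=cv2.split(hsv)
    return dict(white=(S<45)&(V>130),blue=(H>100)&(H<125)&(S>120),orange=(H>5)&(H<18)&(S>200)&(V>150),
      red=((H<5)|(H>175))&(S>170)&(V>110),purple=(H>128)&(H<160)&(S>80))
def comps(m,amin=15):
    n,l,s,c=cv2.connectedComponentsWithStats(m.astype(np.uint8))
    return [(c[i],s[i],l==i) for i in range(1,n) if s[i,4]>=amin]
E
python3 - <<'E'
from h import *
for n in("top","scene"):
    d=dict(np.load(n+"0.npz"));P=cloud(d);M=masks(d)
    for k in M:
        for c,s,m in comps(M[k]):
            q=P[m]; q=q[d["range_z"][m]>0]
            if len(q)<8 or not(0.2<np.median(q[:,0])<0.85 and abs(np.median(q[:,1]))<.5):continue
            top=np.percentile(q[:,2],95);t=q[np.abs(q[:,2]-top)<.006]
            print(n,k,np.round(c,1),s[:5],"ztop",top.round(3),"ctr",((t.max(0)+t.min(0))/2).round(4)[:2],"ext",np.ptp(t,0).round(4)[:2])
    # bushing tops by height
    m=(P[...,2]>.047)&(P[...,2]<.063)&(d["range_z"]>0)&(P[...,1]>.08)&(P[...,1]<.5)&(P[...,0]<.8)&(P[...,0]>.25)
    for c,s,mm in comps(m,20):
        uv=np.argwhere(mm)[:,::-1];(cc,r)=cv2.minEnclosingCircle(uv.astype(np.float32));w=ray(d,[c,cc],.055)
        print(n,"h55",c.round(1),s[4],w[:,:2].round(4).tolist(),"diam mm",2000*(r+.5)*d["range_z"][mm].mean()/d["fx"],P[mm].mean(0).round(3))
E
```

```text
top white [305.5 130. ] [288 103  44  49 770] ztop 0.062 ctr [ 0.7093 -0.0448] ext [0.0308 0.0869]
top white [328.6 103.9] [327 102   4   5  17] ztop 0.026 ctr [ 0.8043 -0.0838] ext [0.0099 0.0064]
top white [273.1 116.2] [271 114   5   5  19] ztop 0.025 ctr [0.7774 0.0325] ext [0.0101 0.0089]
top white [346.5 211.6] [330 146  33 127 638] ztop 0.035 ctr [ 0.5825 -0.1216] ext [0.2615 0.0683]
top white [303.5 217.9] [287 155  33 128 693] ztop 0.036 ctr [ 0.5615 -0.033 ] ext [0.2622 0.0692]
top white [131.9 181.8] [117 165  25  28 224] ztop 0.053 ctr [0.6363 0.3239] ext [0.0452 0.0353]
top white [166.8 208. ] [161 202  13  14  86] ztop 0.057 ctr [0.5758 0.2402] ext [0.0245 0.0244]
top white [492.4 259.9] [490 257   6   7  31] ztop 0.091 ctr [ 0.477  -0.4041] ext [0.0098 0.0115]
top white [498.2 270.4] [476 258  46  24 297] ztop 0.049 ctr [ 0.4601 -0.4374] ext [0.0459 0.0816]
top white [227.9 267.9] [220 260  17  17 177] ztop 0.057 ctr [0.4567 0.1153] ext [0.032  0.0323]
top white [135.5 273.5] [126 264  20  20 285] ztop 0.057 ctr [0.4437 0.2988] ext [0.038  0.0389]
top white [308.6 274.
[... 3488 characters left out ...]
55 ctr [0.5256 0.1461] ext [0.036  0.0319]
scene h55 [412.4 245.7] 141 [[0.3971, 0.1076], [0.398, 0.1078]] diam mm 35.25119773119741 [0.394 0.107 0.052]
scene h55 [409.4 267.3] 162 [[0.4641, 0.1159], [0.4647, 0.1157]] diam mm 36.0142745688779 [0.461 0.116 0.052]
scene h55 [500.1 285.4] 259 [[0.4514, 0.298], [0.453, 0.2981]] diam mm 45.20814552143052 [0.449 0.298 0.053]
scene h55 [416.9 293. ] 177 [[0.5293, 0.1456], [0.5307, 0.1454]] diam mm 36.4673376097026 [0.527 0.145 0.053]
scene h55 [461.  325.8] 121 [[0.582, 0.2402], [0.5824, 0.2402]] diam mm 28.766617134235098 [0.579 0.24  0.052]
scene h55 [505.  373.4] 187 [[0.661, 0.3277], [0.6494, 0.33]] diam mm 53.61652848012729 [0.659 0.328 0.053]
```

```bash
python3 - <<'E'
from h import *
d=dict(np.load("top0.npz"));e=dict(np.load("scene0.npz"))
a=cv2.resize(d["frame"][140:260,285:365],None,fx=5,fy=5,interpolation=cv2.INTER_CUBIC)
b=cv2.resize(e["frame"][250:340,265:345],None,fx=5,fy=5,interpolation=cv2.INTER_CUBIC)
b=cv2.copyMakeBorder(b,0,150,0,0,cv2.BORDER_CONSTANT)
cv2.imwrite("pics/crop1.png",np.hstack([a,b])[:,:,::-1])
for n,d,box in(("top",d,(150,215,300,340)),("scene",e,(285,330,280,325))):
    P=cloud(d);y0,y1,x0,x1=box
    print(n)
    for v in range(P.shape[0]):
        if y0<=v<=y1:
            r=P[v,x0:x1]; k=(r[:,2]<.039)&(r[:,2]>.015)
    m=np.zeros((480,640),bool);m[y0:y1,x0:x1]=True
    inside=np.hypot(P[...,0]-.63,P[...,1]+.064)<.03
    mm=m&inside&(P[...,2]<.038)&(P[...,2]>.02)
    for c,s,k in comps(mm,10): print("deep",c.round(1),s[:5],P[k].mean(0).round(4),np.percentile(P[k][:,2],[5,50]).round(4))
    # dark pixels within blue
    V=d["frame"].max(2)
    for c,s,k in comps(m&inside&(V<125),10): 
        print("dark",c.round(1),s[:5],ray(d,c,.044)[:,:2].round(4),ray(d,c,.036)[:,:2].round(4))
    print(V[y0:y1:4,x0:x1:3][:12] if n=="top" else "")
    M=masks(d)["white"]
    for c,s,k in comps(M,200):
        if n=="top" and 290<c[0]<360 and c[1]>190:
            w=ray(d,np.argwhere(k)[:,::-1],.032)[:,:2];u,_,vt=np.linalg.svd(w-w.mean(0),full_matrices=False)
            print("guide",w.mean(0).round(4),np.arctan(vt[0][1]/vt[0][0]).round(4))
E
```

```text
top
deep [318.4 184.7] [309 176  19  18 247] [ 0.6319 -0.0643  0.0283] [0.025 0.028]
dark [314.5 184.2] [309 176  14  18 157] [[ 0.63   -0.0561]] [[ 0.6315 -0.0562]]
[[ 78  89  88  97 122  86  68  57  82 128 186 188  66  59]
 [ 64  55  97 144 159 160 159 156 158 157 157 144  98  60]
 [158 157 153 159 159 157 154 155 158 153 158 144 148  61]
 [158 155 156 156 157 155 154 156 159 155 158 134 147  60]
 [158 156 158 158 156 156 155 161 159 157 156 143 145  77]
 [158 156 158 155 159 154 155 157 157 158 158 157 149 152]
 [157 154 155 157 159 157 154 153 159 159 158 154 143 149]
 [162 157 155 160  97 109 111 131 138 162 155 157 135 144]
 [157 155 154 118 113 109 107 156 156 150 160 157 160 146]
 [143 158 159 115 109 112 106 160 158 146 156 152 158 144]
 [100 153 155 157 109 107 114 156 157 156 156 159 159 140]
 [206 158 159 157 156 153 142 150 155 161 158 155 157 161]]
guide [ 0.5762 -0.1229] 0.2335
guide [ 0.5621 -0.0343] 0.2329
scene
deep [298.5 307.7] [290 301  18  14 192] [ 0.6239 -0.0676  0.0289] [0.025  0.0277]
dark [303.4 306.2] [298 301  11  13  94] [[ 0.6292 -0.0552]] [[ 0.6227 -0.0577]]
```

View pics/crop1.png

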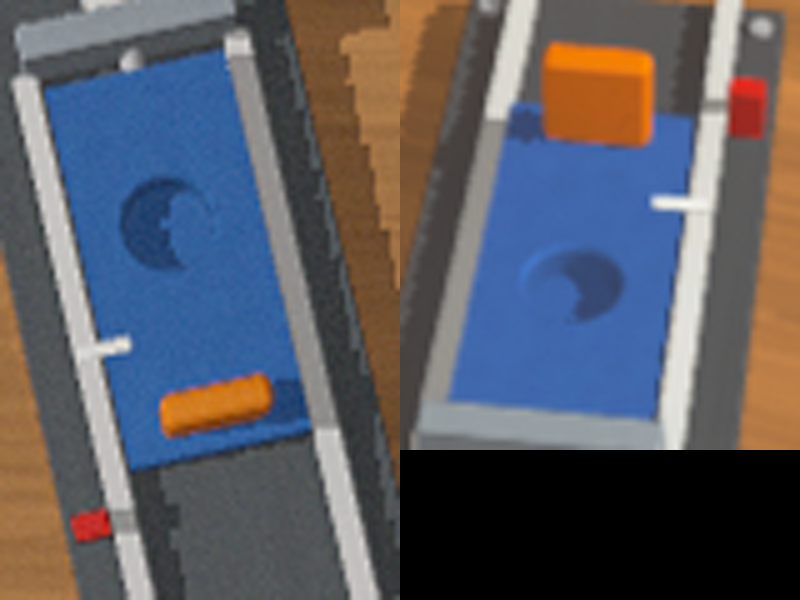

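The crop shows the pocket centre at top pixel (318.4,184.7), and the jig yaw is 0.233 rad from two guides that agree. The medium bushing (34 mm) is at about (0.457, 0.115), and the home pocket is at about (0.630, -0.0645). Next I turn the tool so its y lies along jig y, then go above the bushing.

>>> send_rows(
  rows=[
    [8.5,[0,0,0],-10],
    [8.5,[0,0,0],-10],
    [8.5,[0,0,0],-10],
    [8.5,[-1.6,-5.4,0],0],
    [8.5,[-1.6,-5.4,0],0],
    [8.5,[-1.6,-5.4,0],0],
    [8.5,[-1.6,-5.4,0],0],
    [8.5,[-1.6,-5.4,0],0],
    [8.5,[-1.6,-5.4,0],0],
    [8.5,[-1.6,-5.4,0],0],
  ],
  newtons=30,
)

```text
t: 1.35
tool_pos: [0.3752, 0.2558, 0.2309]
tool_rot: [0.368, -3.12, 0.0]
contact_force: [1.5, 0.1, -0.4]
opening: 0.0852
grip_force: 0.0
```

>>> send_rows(
  rows=[
    [8.5,[-1.6,-5.4,0],0],
    [8.5,[-1.6,-5.4,0],0],
    [8.5,[-1.6,-5.0,0],0],
    [8.5,[0,0,0],0],
  ],
)

```text
t: 1.85
tool_pos: [0.4591, 0.1124, 0.2308]
tool_rot: [0.359, -3.12, 0.001]
contact_force: [0.4, 0.1, 0.3]
opening: 0.0851
grip_force: 0.0
```

```bash
cat >> h.py <<'E'
from scipy.spatial.transform import Rotation
def to(o,xyz,yaw=None):
    R=Rotation.from_rotvec(o["tool_rot"]).as_matrix()
    print("pos",o["tool_pos"].round(4),"yaw_y deg",np.degrees(np.arctan2(R[1,1],R[0,1])).round(2),"tilt",R[2,2].round(4),"q6",o["q"][5].round(2),"t",round(o["t"],2),
     "shift cm",(100*R.T@(np.array(xyz)-o["tool_pos"])).round(2))
E
python3 - <<'E'
from station import ctrl
from h import *
to(ctrl.get_obs(),[.457,.115,.12])
E
```

```text
pos [0.4591 0.1124 0.2308] yaw_y deg 103.14 tilt -1.0 q6 -1.72 t 1.85 shift cm [ 0.14  0.3  11.08]
```

>>> send_rows(
  rows=[
    [8.5,[0.1,0.3,5.5],0],
    [8.5,[0,0,5.6],0],
    [8.5,[0,0,0],0],
    [8.5,[0,0,0],0],
  ],
)

```text
t: 2.35
tool_pos: [0.4575, 0.1184, 0.1222]
tool_rot: [-0.369, 3.118, 0.0]
contact_force: [0.6, -0.5, 1.6]
opening: 0.0851
grip_force: 0.0
```

```bash
python3 - <<'E'
from station import ctrl
from h import *
to(ctrl.get_obs(),[.457,.115,.021])
d=ctrl.get_image("scene")
cv2.imwrite("pics/s1.png",cv2.resize(d["frame"][150:350,300:500],None,fx=3,fy=3,interpolation=cv2.INTER_CUBIC)[:,:,::-1])
E
```

```text
pos [0.4575 0.1184 0.1222] yaw_y deg 103.51 tilt -1.0 q6 -1.71 t 2.35 shift cm [ 0.15 -0.32 10.12]
```

View pics/s1.png

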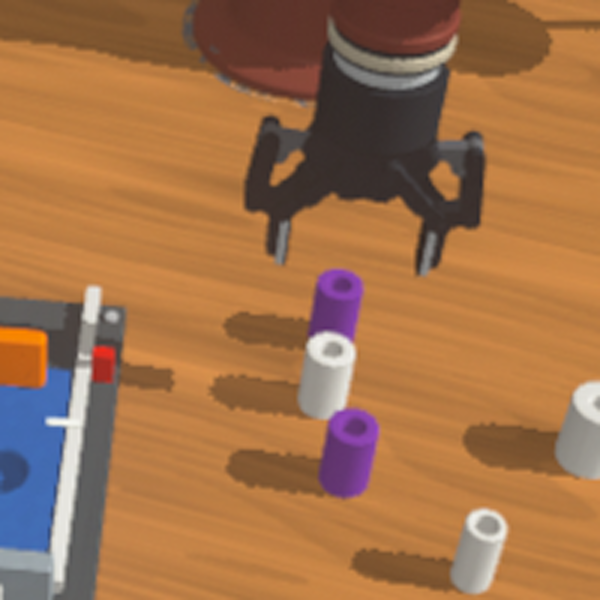

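The gripper is squarely above the medium bushing at crop (327,375), and the fingers will pass clear of both purple ones.

>>> send_rows(
  rows=[
    [8.5,[0,0,0.5],0],
    [8.5,[0,0,0],0],
    [8.5,[0,0,0],0],
  ],
)

```text
t: 2.78
tool_pos: [0.457, 0.1177, 0.1159]
tool_rot: [-0.368, 3.119, -0.0]
contact_force: [0.4, 0.3, 0.1]
opening: 0.085
grip_force: 0.0
```

```bash
python3 - <<'E'
from station import ctrl
from h import *
for i in range(3):
    to(ctrl.get_obs(),[.4575,.115,.021]); ctrl.get_image("top")
E
```

```text
pos [0.457  0.1177 0.1159] yaw_y deg 103.45 tilt -1.0 q6 -1.71 t 2.77 shift cm [ 0.02 -0.28  9.49]
pos [0.4569 0.1177 0.1158] yaw_y deg 103.45 tilt -1.0 q6 -1.71 t 2.83 shift cm [ 0.01 -0.28  9.48]
pos [0.4568 0.1177 0.1156] yaw_y deg 103.45 tilt -1.0 q6 -1.71 t 2.88 shift cm [-0.   -0.28  9.46]
```

>>> send_rows(
  rows=[
    [8.5,[0,-0.3,4.0],0],
    [8.5,[0,0,4.0],0],
    [8.5,[0,0,1.5],0],
    [8.5,[0,0,0],0],
    [2.5,[0,0,0],0],
    [2.5,[0,0,0],0],
    [2.5,[0,0,0],0],
    [2.5,[0,0,0],0],
    [2.5,[0,0,0],0],
  ],
  newtons=40,
)

```text
t: 4.05
tool_pos: [0.4584, 0.115, 0.0217]
tool_rot: [-0.368, 3.118, 0.0]
contact_force: [-1.1, 0.3, 5.8]
opening: 0.0325
grip_force: 40.2
```

>>> send_rows(
  rows=[
    [2.5,[0,0,0],0],
    [2.5,[0,0,0],0],
    [2.5,[0,0,-4],0],
    [2.5,[0,0,-5],0],
    [2.5,[0,0,-3],0],
    [2.5,[0,0,0],0],
    [2.5,[0,0,0],0],
  ],
)

```text
t: 4.92
tool_pos: [0.4562, 0.1147, 0.1385]
tool_rot: [0.368, -3.117, -0.0]
contact_force: [0.0, -0.9, -0.5]
opening: 0.0325
grip_force: 40.1
```

```bash
python3 - <<'E'
from station import ctrl
from h import *
o=ctrl.get_obs();to(o,[.630,-.0645,.13])
d=ctrl.get_image("scene");t=ctrl.get_image("top");np.savez("s2.npz",**d);np.savez("t2.npz",**t)
cv2.imwrite("pics/s2.png",np.hstack([cv2.resize(d["frame"][150:350,320:460],None,fx=2.8,fy=2.8),cv2.resize(t["frame"][200:340,170:310],None,fx=2.8,fy=4)])[:,:,::-1])
E
```

```text
pos [0.4562 0.1147 0.1385] yaw_y deg 103.45 tilt -1.0 q6 -1.72 t 4.92 shift cm [-12.73 -21.47   0.81]
```

View pics/s2.png

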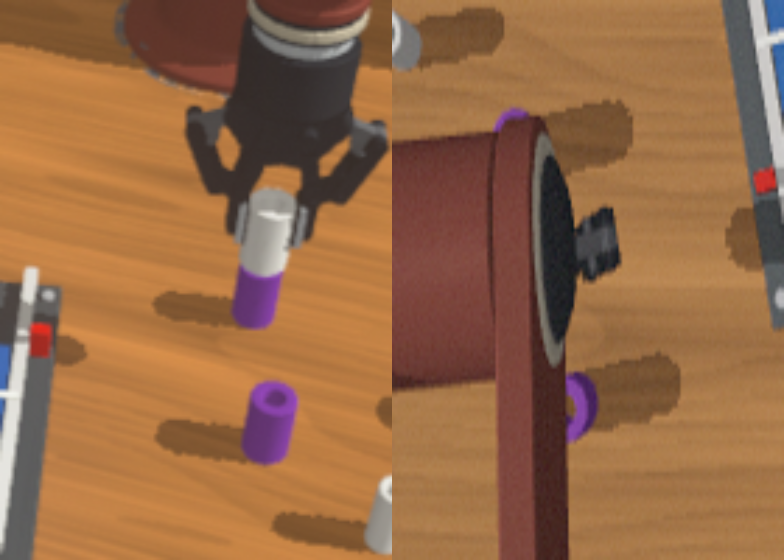

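The medium bushing is held upright with an opening of 32.5 mm, and both purple tubes are undisturbed. Next I carry it over the pocket.

>>> send_rows(
  rows=[
    [2.5,[-2.5,-4.3,0],0],
    [2.5,[-2.5,-4.3,0],0],
    [2.5,[-2.5,-4.3,0],0],
    [2.5,[-2.5,-4.3,0],0],
    [2.7,[-2.7,-4.3,0],0],
    [2.5,[0,0,1.5],0],
    [2.5,[0,0,2.5],0],
    [2.5,[0,0,1.4],0],
    [2.5,[0,0,0],0],
    [2.5,[0,0,0],0],
  ],
)

```text
t: 6.28
tool_pos: [0.6311, -0.0645, 0.0869]
tool_rot: [-0.369, 3.119, -0.0]
contact_force: [0.1, 0.4, -1.0]
opening: 0.0323
grip_force: 40.3
```

```bash
python3 - <<'E'
from station import ctrl
from h import *
o=ctrl.get_obs();to(o,[.630,-.0645,.05])
d=ctrl.get_image("scene");np.savez("s3.npz",**d)
cv2.imwrite("pics/s3.png",cv2.resize(d["frame"][210:360,240:390],None,fx=4,fy=4,interpolation=cv2.INTER_CUBIC)[:,:,::-1])
E
```

```text
pos [ 0.6311 -0.0645  0.0869] yaw_y deg 103.48 tilt -1.0 q6 -2.03 t 6.28 shift cm [0.11 0.02 3.69]
```

View pics/s3.png

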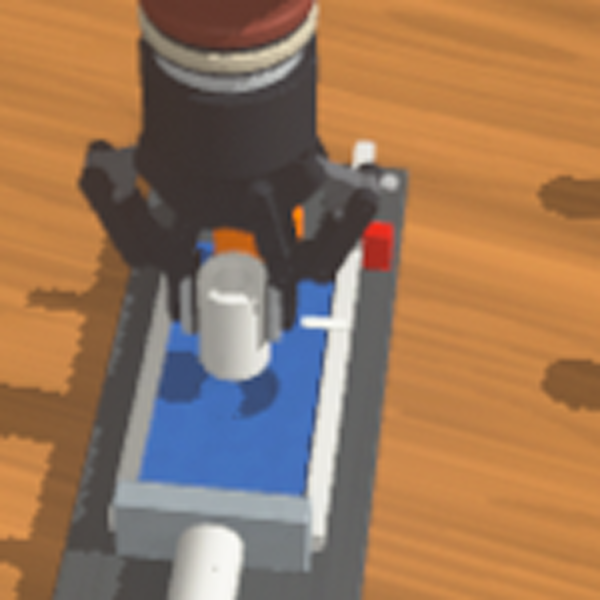

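```bash
python3 - <<'E'
from h import *
d=dict(np.load("s3.npz"));d0=dict(np.load("scene0.npz"))
P=cloud(d);C=d["cam_to_world"][:3,3]
m=(P[...,2]>.07)&(P[...,2]<.118)&masks(d)["white"]&(np.hypot(P[...,0]-.631,P[...,1]+.064)<.03)
q=P[m];print(m.sum())
# fit circle of radius 17mm to wall points
from scipy.optimize import least_squares
w=q[(q[:,2]<.105)]
r=least_squares(lambda p:np.hypot(w[:,0]-p[0],w[:,1]-p[1])-.017,[.63,-.064],loss="soft_l1",f_scale=.001);print("tube scene depth fit",r.x.round(4),np.sqrt(np.mean(r.fun**2)))
# silhouette bottom by ray
n=ray(d,[299,305],.066)[0][:2];a=n-C[:2];print("tube by bottom",(n+.017*a/np.linalg.norm(a)).round(4))
print("pocket scene0 rim",ray(d0,[299.3,306.8],.044)[0].round(4))
# pocket rim from saturation/depth edge: all z<.041
P0=cloud(d0);k=(P0[...,2]<.041)&(np.hypot(P0[...,0]-.63,P0[...,1]+.065)<.026)
ys,xs=np.nonzero(k);print("bbox",xs.min(),xs.max(),ys.min(),ys.max(),ray(d0,[[(xs.min()+xs.max())/2,(ys.min()+ys.max())/2]],.044).round(4))
# initial bushing same fit, both cams
m=masks(d0)["white"]&(P0[...,2]>.01)&(P0[...,2]<.045)&(np.hypot(P0[...,0]-.458,P0[...,1]-.115)<.03);w=P0[m]
r=least_squares(lambda p:np.hypot(w[:,0]-p[0],w[:,1]-p[1])-.017,[.458,.115],loss="soft_l1",f_scale=.001);print("bushing0 scene fit",r.x.round(4))
E
```

```text
385
tube scene depth fit [ 0.6314 -0.0653] 0.0025137602262240858
tube by bottom [ 0.6313 -0.0634]
pocket scene0 rim [ 0.6333 -0.062   0.044 ]
bbox 286 311 298 315 [[ 0.6332 -0.0638  0.044 ]]
bushing0 scene fit [0.4585 0.1152]
```

>>> send_rows(
  rows=[
    [2.5,[-0.05,0.05,1.5],0],
    [2.5,[0,0,0.4],0],
    [2.5,[0,0,0.3],0],
    [2.5,[0,0,0.3],0],
    [2.5,[0,0,0],0],
    [2.5,[0,0,0],0],
  ],
)

```text
t: 7.08
tool_pos: [0.6314, -0.0642, 0.0616]
tool_rot: [-0.368, 3.12, -0.0]
contact_force: [0.4, -1.2, -0.5]
opening: 0.0322
grip_force: 40.3
```

>>> send_rows(
  rows=[
    [2.5,[0,0,0.3],0],
    [2.5,[0,0,0.3],0],
    [2.5,[0,0,0.2],0],
    [2.5,[0,0,0],0],
    [2.5,[0,0,0],0],
  ],
)

```text
t: 7.7
tool_pos: [0.6313, -0.0641, 0.0534]
tool_rot: [-0.368, 3.12, -0.0]
contact_force: [0.1, -1.0, -1.2]
opening: 0.0321
grip_force: 40.3
```

>>> send_rows(
  rows=[
    [2.5,[0,0,0.2],0],
    [2.5,[0,0,0.1],0],
    [2.5,[0,0,0.05],0],
    [2.5,[0,0,0],0],
    [2.5,[0,0,0],0],
  ],
)

```text
t: 8.32
tool_pos: [0.6313, -0.0642, 0.0498]
tool_rot: [-0.368, 3.12, -0.0]
contact_force: [0.1, -0.1, -1.5]
opening: 0.0325
grip_force: 40.3
```

>>> send_rows(
  rows=[
    [8.5,[0,0,0],0],
    [8.5,[0,0,0],0],
    [8.5,[0,0,0],0],
    [8.5,[0,0,0],0],
    [8.5,[0,0,0],0],
    [8.5,[0,0,-4],0],
    [8.5,[0,0,-5],0],
    [8.5,[0,0,-1],0],
    [8.5,[0,0,0],0],
  ],
)

```text
t: 9.45
tool_pos: [0.6317, -0.0642, 0.1507]
tool_rot: [-0.368, 3.118, -0.001]
contact_force: [0.5, -0.6, -1.6]
opening: 0.085
grip_force: 0.0
```

```bash
python3 - <<'E'
from station import ctrl
from h import *
o=ctrl.get_obs();to(o,[.5535,-.082,.15])
d=ctrl.get_image("scene");P=cloud(d)
m=masks(d)["white"]&(np.hypot(P[...,0]-.631,P[...,1]+.064)<.025)&(P[...,2]>.05)
print(m.sum(),np.percentile(P[m][:,2],[50,90,97]).round(4))
cv2.imwrite("pics/s4.png",cv2.resize(d["frame"][210:360,240:390],None,fx=4,fy=4,interpolation=cv2.INTER_CUBIC)[:,:,::-1])
E
```

```text
pos [ 0.6317 -0.0642  0.1507] yaw_y deg 103.45 tilt -1.0 q6 -2.02 t 9.45 shift cm [8.02 0.09 0.06]
362 [0.0756 0.0829 0.084 ]
```

View pics/s4.png

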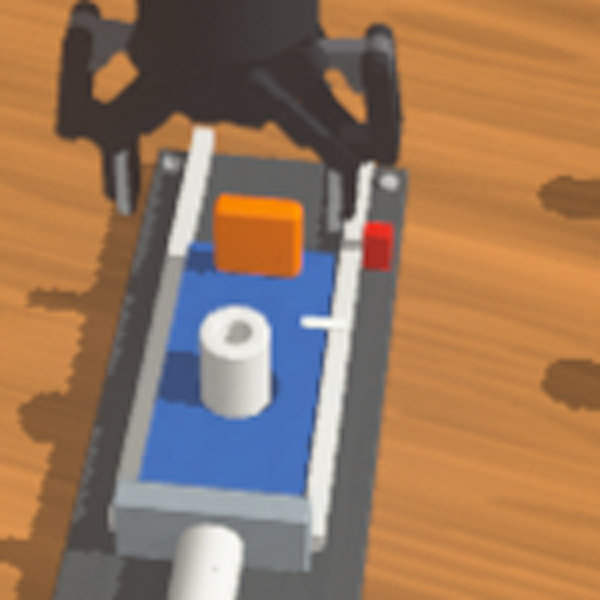

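The bushing is seated upright in the pocket with its top at about 83 mm, and the slide is still home. By both cameras the mark is about 68 mm in front of the home pointer. Next is the handle.

>>> send_rows(
  rows=[
    [5,[4,0,0],0],
    [5,[4,0.1,0],0],
    [5,[0,0,0],10],
    [5,[0,0,0],10],
    [5,[0,0,0],10],
    [5,[0,0,0],10],
    [5,[0,0,0],10],
    [5,[0,0,0],10],
    [5,[0,0,0],10],
    [5,[0,0,0],10],
  ],
)

```text
t: 10.75
tool_pos: [0.5516, -0.0813, 0.1469]
tool_rot: [-1.729, -2.618, 0.002]
contact_force: [0.2, 1.2, -0.2]
opening: 0.0499
grip_force: 0.0
```

>>> send_rows(
  rows=[
    [5,[0,0,0],10],
    [5,[0,0,0],0],
    [5,[0,0,0],0],
    [5,[0,0,0],0],
  ],
)

```text
t: 11.25
tool_pos: [0.5529, -0.0817, 0.1493]
tool_rot: [-1.944, -2.467, 0.001]
contact_force: [-0.2, -0.9, 0.5]
opening: 0.05
grip_force: 0.0
```

```bash
python3 - <<'E'
from station import ctrl
from h import *
o=ctrl.get_obs();to(o,[.5535,-.0825,.055])
for n,z in(("scene",.09),):
    d=ctrl.get_image(n);P=cloud(d);m=masks(d)["orange"]&(np.hypot(P[...,0]-.555,P[...,1]+.082)<.035)
    q=P[m];q=q[q[:,2]>.086];print(m.sum(),q.mean(0),((q.max(0)+q.min(0))/2).round(4))
E
```

```text
pos [ 0.5529 -0.0817  0.1493] yaw_y deg 13.53 tilt -1.0 q6 -0.52 t 11.25 shift cm [-0.09  0.04  9.43]
361 [ 0.55616963 -0.08238884  0.08852472] [ 0.5554 -0.0816  0.0893]
```

>>> send_rows(
  rows=[
    [5,[0,0.1,4],0],
    [5,[0,0,4],0],
    [5,[0,0,1.4],0],
    [5,[0,0,0],0],
    [0.8,[0,0,0],0],
    [0.8,[0,0,0],0],
    [0.8,[0,0,0],0],
    [0.8,[0,0,0],0],
    [0.8,[0,0,0],0],
    [0.8,[0,0,0],0],
  ],
  newtons=60,
)

```text
t: 12.55
tool_pos: [0.5532, -0.0825, 0.058]
tool_rot: [-1.945, -2.465, 0.006]
contact_force: [-11.1, -2.3, 10.0]
opening: 0.0131
grip_force: 61.0
```

>>> send_rows(
  rows=[
    [0.8,[0,-0.2,0],0],
    [0.8,[0,-0.4,0],0],
    [0.8,[0,-0.8,0],0],
    [0.8,[0,-0.8,0],0],
    [0.8,[0,-0.8,0],0],
    [0.8,[0,-0.8,0],0],
    [0.8,[0,-0.8,0],0],
    [0.8,[0,-0.8,0],0],
    [0.8,[0,-0.6,0],0],
    [0.8,[0,-0.4,0],0],
  ],
)

```text
t: 13.8
tool_pos: [0.4944, -0.0966, 0.0581]
tool_rot: [1.943, 2.462, 0.006]
contact_force: [8.1, 3.4, 4.2]
opening: 0.0132
grip_force: 60.0
```

>>> send_rows(
  rows=[
    [0.8,[0,-0.2,0],0],
    [0.8,[0,0,0],0],
    [0.8,[0,0,0],0],
    [0.8,[0,0,0],0],
  ],
)

```text
t: 14.3
tool_pos: [0.4926, -0.097, 0.0581]
tool_rot: [1.943, 2.462, 0.006]
contact_force: [6.9, 3.3, 4.9]
opening: 0.0128
grip_force: 60.2
```

```bash
python3 - <<'E'
from station import ctrl
from h import *
o=ctrl.get_obs();to(o,[.5535-.068*.973,-.0825-.068*.231,.055])
d=ctrl.get_image("scene");np.savez("s5.npz",**d);P=cloud(d)
m=masks(d)["white"]&(np.hypot(P[...,0]-.566,P[...,1]+.08)<.025)&(P[...,2]>.05)
print(m.sum(),np.percentile(P[m][:,2],[50,90,97]).round(4))
a=cv2.resize(d["frame"][190:330,250:380],None,fx=4,fy=4,interpolation=cv2.INTER_CUBIC)
cv2.imwrite("pics/s5.png",a[:,:,::-1])
for c,s,k in comps(masks(d)["red"],10): print(c,s,P[k].mean(0).round(4))
E
```

```text
pos [ 0.4926 -0.097   0.0581] yaw_y deg 13.45 tilt -1.0 q6 -0.58 t 14.3 shift cm [ 0.   -0.54  0.3 ]
323 [0.0757 0.0825 0.0837]
[223.87711864 175.27966102] [214 163  20  27 236] [ 0.2629 -0.4139  0.0198]
[333.91304348 270.94202899] [331 266   7  11  69] [ 0.5112 -0.0318  0.0372]
```

View pics/s5.png

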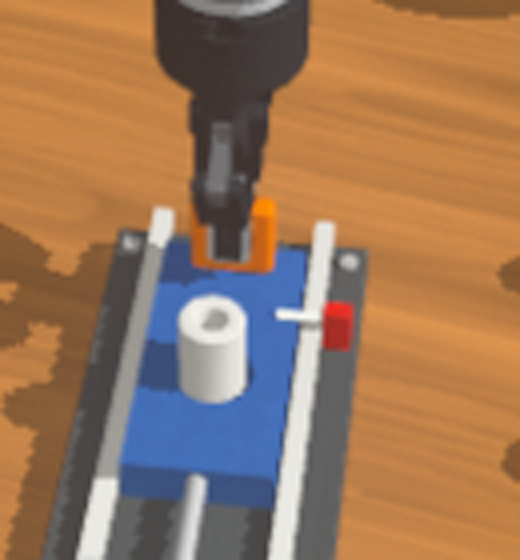

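```bash
cat >m.py <<'E'
from h import *
def meas(d):
    f=d["frame"].astype(int);D=np.array([.973,.231])
    ptr=[];
    for u in range(319,327):
        col=f[255:285,u].min(1); w=np.clip(col-90,0,None)
        if w.max()>60: ptr.append([u,255+(w*np.arange(30)).sum()/w.sum()])
    jx=ray(d,ptr,.046)[:,:2]@D
    # red top face: bright red pixels
    r=masks(d)["red"];r[:,:325]=False;r[:,345:]=False
    v,u=np.nonzero(r);br=f[v,u,0]
    for row in np.unique(v): print(row,u[v==row].min(),u[v==row].max(),br[v==row].mean().round(),end="; ")
    print();print("ptr",np.round(ptr,1).tolist(),"jx",jx.round(4))
    print("jx rows at u=334:",[(k,(ray(d,[334,k],.046)[0,:2]@D).round(4)) for k in np.arange(264,277.)])
E
python3 - <<'E'
from m import *
meas(dict(np.load("s5.npz")))
E
```

```text
266 332 337 226.0; 267 332 337 230.0; 268 331 337 221.0; 269 332 337 191.0; 270 331 337 170.0; 271 331 337 168.0; 272 331 336 165.0; 273 331 336 165.0; 274 331 336 164.0; 275 331 336 164.0; 276 331 336 159.0; 
ptr [[319.0, 268.0], [320.0, 268.1], [321.0, 268.1], [322.0, 268.1], [323.0, 272.6], [324.0, 276.8], [325.0, 276.3], [326.0, 273.6]] jx [0.4939 0.4938 0.4936 0.4934 0.5061 0.5177 0.5161 0.5082]
jx rows at u=334: [(np.float64(264.0), np.float64(0.4783)), (np.float64(265.0), np.float64(0.4813)), (np.float64(266.0), np.float64(0.4842)), (np.float64(267.0), np.float64(0.4871)), (np.float64(268.0), np.float64(0.4901)), (np.float64(269.0), np.float64(0.493)), (np.float64(270.0), np.float64(0.4959)), (np.float64(271.0), np.float64(0.4988)), (np.float64(272.0), np.float64(0.5017)), (np.float64(273.0), np.float64(0.5045)), (np.float64(274.0), np.float64(0.5074)), (np.float64(275.0), np.float64(0.5103)), (np.float64(276.0), np.float64(0.5131))]
```

The pointer is still 5.5 mm short of the mark. The row measurement and the travel estimate agree on that, and the bushing is still seated. I'll pull the rest.

>>> send_rows(
  rows=[
    [0.8,[0,-0.2,0],0],
    [0.8,[0,-0.25,0],0],
    [0.8,[0,-0.15,0],0],
    [0.8,[0,0,0],0],
    [0.8,[0,0,0],0],
    [0.8,[0,0,0],0],
    [0.8,[0,0,0],0],
  ],
)

```text
t: 15.22
tool_pos: [0.4869, -0.0984, 0.0581]
tool_rot: [1.942, 2.462, 0.006]
contact_force: [7.4, 2.7, 3.7]
opening: 0.0134
grip_force: 60.2
```

```bash
python3 - <<'E'
from station import ctrl
from m import *
o=ctrl.get_obs();to(o,[.5535-.068*.973,-.0825-.068*.231,.055]);print(o["grip_force"],o["contact_force"])
d=ctrl.get_image("scene");meas(d);P=cloud(d)
m=masks(d)["white"]&(np.hypot(P[...,0]-.563,P[...,1]+.08)<.025)&(P[...,2]>.05)
print(m.sum(),np.percentile(P[m][:,2],[50,90,97]).round(4))
print(np.abs(o["dq"]).max())
E
```

```text
pos [ 0.4869 -0.0984  0.0581] yaw_y deg 13.45 tilt -1.0 q6 -0.59 t 15.22 shift cm [0.01 0.04 0.31]
60.1906943321228 [7.38117444 2.73545639 3.68384541]
266 332 337 225.0; 267 332 337 230.0; 268 331 337 221.0; 269 332 337 191.0; 270 331 337 170.0; 271 331 337 168.0; 272 331 336 165.0; 273 331 336 164.0; 274 331 336 164.0; 275 331 336 164.0; 276 331 336 159.0; 
ptr [[319.0, 266.0], [320.0, 266.0], [321.0, 266.1], [322.0, 266.1], [323.0, 271.2], [324.0, 276.1], [325.0, 275.8], [326.0, 273.6]] jx [0.488  0.4878 0.4877 0.4875 0.502  0.5159 0.5148 0.5082]
jx rows at u=334: [(np.float64(264.0), np.float64(0.4783)), (np.float64(265.0), np.float64(0.4813)), (np.float64(266.0), np.float64(0.4842)), (np.float64(267.0), np.float64(0.4871)), (np.float64(268.0), np.float64(0.4901)), (np.float64(269.0), np.float64(0.493)), (np.float64(270.0), np.float64(0.4959)), (np.float64(271.0), np.float64(0.4988)), (np.float64(272.0), np.float64(0.5017)), (np.float64(273.0), np.float64(0.5045)), (np.float64(274.0), np.float64(0.5074)), (np.float64(275.0), np.float64(0.5103)), (np.float64(276.0), np.float64(0.5131))]
326 [0.0756 0.0827 0.0841]
0.0008753532705766636
```

The pointer reads 0.4878 and the mark centre 0.488. Everything is at rest with a 60 N grip, and the bushing is seated, so I'm handing in.

```bash
python3 -c "
from station import ctrl
print(ctrl.finish_job())"
```

```text
the job is handed in; nothing more can be done
None
```

I handed the job in at about 15 s: the medium bushing sits upright on the pocket floor, and the gripper holds the slide still by its handle with the pointer level with the red mark (measured within about 1 mm); no verdict came back.

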